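# Seat the jig cover on its hidden dowel and hold it pressed home

### The arm

A 6-joint arm with a two-finger parallel gripper is mounted at the origin on a cart in front of the work surface, level with it; the furniture and walls round the work are solid. World frame = base frame: x ahead of the robot, y to its left, z up, the work surface at z = 0. Lengths are in mm, angles in rad, forces in N, time in s.
With the tool pointing down it reaches from about 275 to 775 mm from the base axis. Payload 14.6 kg.
Tool frame: the origin (TCP) lies at the centre of the arm's flange, where the gripper is bolted on; the fingertips stand 173 mm ahead of it and the grasp point (between the pads) lies 155 mm ahead of it; z points along the fingers, x is the direction in which the jaws open and shut, and the axes are right-handed (so a half turn about z gives the same grasp; the last joint's range is limited). The gripper opens to 85 mm and grips with 20 to 120 N. Pads are 22 mm wide; open, the fingers measure 114 mm over their backs; the gripper's body (76 mm by 85 mm) begins 54 mm behind the grasp point. The pads swing forward as they close: fully open they stand 13 mm farther back than shut.
Start: joints at [1.056, 0.263, -0.048, 1.259, 0, 1.415], TCP at [184.851, 491.385, 404.678] pointing down, gripper open.
Joint ranges: [-2.65, 2.65], [-0.89, 1.7], [-1.18, 1.37], [-2.13, 2.11], [-1.35, 1.29], [-3.14, 3.14]. Speed limits (rad/s): [1.89, 1.89, 2.57, 2.79, 3.14, 3.14].

### API

Orientations are given as a 3x3 rotation matrix whose columns are the frame's x, y, z axes.
In Python, from station import bot gives the robot as it stands. The module is installed in compiled form; this text tells all that it offers.
- The arm moves only by the shell command python3 -m creep 'ROWS' [OPENING]. ROWS is JSON, a list of rows, each an object with "translation": the shift along the world's x, y, z in cm, a list of three; "twist": the turn, a rotation vector about the world's x, y, z in rad, a list of three. A call has 1 to 20 rows; each row is the pose to reach, as a shift and turn from the pose commanded when the call began; what a row does not reach only later rows make up. A row lasts 1/8 s, in which the tool goes at most 62.5 mm and 10.7 degrees, less where a joint would pass 70% of its speed; a pose out of reach is approached as far as the arm can. A call with a gripper value outside its range is refused whole. OPENING is the opening, from 0 (shut) to 1 (fully open), set as the call begins (- or left out, the last holds). The fingers move at their own pace and stop on an object; the grip force is fixed at half the most. Time passes only in rows, so rows that repeat a pose let the fingers close. It gives the time, the measured TCP pose, the force and the opening at its end, in the units of the state.
- bot.get_obs(): the state, without advancing time (a new reading comes with each control period).
- bot.camera(name): name is "scene" or "top" or "wrist"; returns the picture (480x640x3 uint8, red, green, blue); there is no depth.
- bot.camera_model(name): a dict with "intrinsics" (3x3 intrinsics, pixels), "k1" (the pictures are not rectified: a ray, as slopes to the right and down, at radius r is drawn at 1 + k1 r^2 times it, then the intrinsics apply), "R" (3x3) and "t" (3): a world point X has camera coordinates R X + t. Camera axes: x right, y down, z forward; pixel columns grow to the right and rows downward; lengths in mm; the calibration is good to about 2 mm. A picture is of the moment at which its call begins: read the wrist's pose just before it. camera_model takes no time and is no camera call; for the wrist camera it gives the pose at the moment of the call.
- bot.job_done(): hands the job in, once; it reports no verdict.
The state is a dict: "clock": time; "joints": joint angles; "qd": joint speeds; "effort": joint torques, N m; "eef_pos": TCP position; "tool_rot": TCP orientation; "ft_force": force on the tool from outside, world axes, zero at the start; "wrist_torque": the same for the moment, N m; "grip_width": finger opening in mm.
Only numpy, scipy, OpenCV 4.12 (cv2) and the standard library are available. Lean on these libraries where they do the work, as an engineer would, in place of code of your own. Each camera call takes 0.05 s, during which the arm holds its last target.

### The job

Pick up the jig cover by its upright grip, set it on the fixture's middle dowel pin a centimetre or two off centre and about square with the fixture, then slide it across until it drops over the pin, now hidden beneath it. Press it down against the sprung pad until it lies flush on the fixture block. Finish like that: still gripping the cover and pressing it fully home, without letting go, and leave the check weight, the ring gauge and the roll of tape where they are.

Things in the scene. Friction and masses are not known exactly. Their poses are not given: they have to be found in the camera images.
- cover_grip (a point): Centre of the grip of the jig cover: a solid black plastic bar 64 mm long (x), 18 mm wide (y), upright on the middle of a bare aluminium plate, from 25 to 59 mm above the cover's underside; this point is 42 mm above the underside. x along plate and grip, y across, z up.
- cover_bore (a point): Mouth centre of the cover's middle bore, in the plane of the underside, 42 mm below cover_grip; same axes. The bore is round, blind, 17 mm wide and 20 mm deep. At 45 mm to either side along x is a blind slot 16 mm (x) by 14 mm (y), 20 mm deep. The rest of the underside is flat. None of this is seen from above.
- cover: The whole loose jig cover, about 0.45 kg, plate 120 x 70 mm (x, y) and 25 mm thick, starting flat on the bench; it is the same turned half round. Origin and axes are those of cover_bore.
- pin_tip (a point): Top centre of the fixture's middle dowel: 14 mm thick, 18 mm above the block's top face, tip bevelled to a 9 mm flat. Axes of the fixture: x along its length, y across, z up. At 45 mm to either side along x stand thinner dowels, 8 mm thick, 12 mm high; they enter the cover's slots when the cover is square with the fixture (within about 3 degrees).
- base: The fixture: a fixed plain dark steel block 150 mm long (x), 100 mm wide (y), its top face 24 mm above the bench, three bright steel dowels on its middle line and two black round sprung pad buttons between them. Origin at the middle of its underside, 42 mm straight below pin_tip.
- pad (a joint): Sprung pad: two black buttons, 18 mm wide, 24 mm either side of the middle dowel along x, moving as one. 0 = up, 7 mm above the block's top face; 0.007 = level with the face, as when the cover is flush on the block. Takes about 6 N to start and 14 N to be level; the cover's own weight leaves it up.
- check_weight: Bystander: bright metal check weight with a knob, 22 mm wide, 37 mm tall; origin at the middle of its underside.
- ring: Bystander: plain metal ring gauge lying flat, 48 mm wide, 14 mm tall; origin at the middle of its underside.
- tape: Bystander: roll of grey tape lying flat, 66 mm wide, 24 mm tall; origin at the middle of its underside.
There are look-alikes about, which are no part of the job. Leave any blue look-alike of the cover alone.

How it is judged (in metres and radians):
On the way, in this order (a step that is already met when the one before it is completed fails the run):
1. the cover is picked up: its underside at least 30 mm above the bench (height (world z) of cover_bore above 0.03 m), for 0.1 s.
2. the cover has been set on the fixture off centre: it touches the fixture with its bore 5 to 35 mm beside the middle dowel and its underside still about level with the dowel's tip or higher (contact force between cover and base above 0.5 N and horizontal distance between cover_bore and pin_tip between 0.005 and 0.035 m and z of cover_bore in the frame of pin_tip above -0.004 m), for 0.1 s.
3. the cover has dropped over the middle dowel, the dowel at least 5 mm inside the bore (horizontal distance between cover_bore and pin_tip below 0.004 m and z of cover_bore in the frame of pin_tip below -0.005 m), for 0.1 s.
At the end, for the whole second after the job is handed in: The cover lies flush on the fixture block (within 1.5 mm, tilt under 3 degrees), its bore over the middle dowel (within 4 mm) and square with the fixture (within 7 degrees); the sprung pad is pressed in at least 5.5 mm; the fingers still hold the cover (contact force above 2 N) and it is still (horizontal distance between cover_bore and pin_tip below 0.004 m and z of cover_bore in the frame of pin_tip below -0.0165 m and angle between cover_bore's own z axis and vertical below 0.05 rad and angle between the x axis of cover_bore and the x axis of pin_tip, either way round below 0.12 rad and value of joint pad above 0.0055 m and contact force between the fingers and cover above 2 N and linear speed of cover below 0.01 m/s); the arm keeps its last pose, push and grip.
It fails at once if the check weight is moved by more than 20 mm (distance of check_weight from where it was at the start of the episode above 0.02 m).
It fails at once if the ring gauge is moved by more than 20 mm (distance of ring from where it was at the start of the episode above 0.02 m).
It fails at once if the roll of tape is moved by more than 20 mm (distance of tape from where it was at the start of the episode above 0.02 m).
It also fails if it takes over 35 s, if anything falls off the work surface, if the arm or the gripper's body presses on something with over 40 N, if the wrist force passes 120 N, or if a joint passes its speed limit or range.

## Working session

There is one attempt and no reset: what is moved stays moved. The work goes in short steps, Python scripts to look and compute and a shell command to move; the robot and the scene stay as the last step left them, time stands still between calls to the robot, and variables do not carry over. Pictures are saved under pics/ and viewed, and the job is handed in when it is done.

```bash
mkdir -p pics; cat > h.py <<'E'
import numpy as np, cv2
from station import bot
def save(n,f):
    im=bot.camera(n); cv2.imwrite('pics/'+f,im[:,:,::-1]); return im
def ray(m,u,v):
    K=np.array(m['intrinsics']);k=m['k1']
    d=np.array([(u-K[0,2])/K[0,0],(v-K[1,2])/K[1,1]]);s=d.copy()
    for _ in range(30): s=d/(1+k*(s@s))
    R=np.array(m['R']);t=np.array(m['t'])
    return -R.T@t, R.T@np.array([s[0],s[1],1])
def onz(m,u,v,z):
    c,r=ray(m,u,v); return c+r*(z-c[2])/r[2]
def proj(m,X):
    K=np.array(m['intrinsics']);c=np.array(m['R'])@np.array(X,float)+np.array(m['t'])
    s=c[:2]/c[2]; s=s*(1+m['k1']*(s@s)); return K[0,0]*s[0]+K[0,2],K[1,1]*s[1]+K[1,2]
E
python3 - <<'E'
from h import *
for n in ['top','scene','wrist']: save(n,n+'0.png')
print(bot.get_obs())
for n in ['top','scene','wrist']:
    m=bot.camera_model(n); print(n,-np.array(m['R']).T@np.array(m['t']))
E
```

```text
{'clock': 0.15, 'joints': array([ 1.05566885e+00,  2.63443612e-01, -4.87683942e-02,  1.25940816e+00,
       -2.28772393e-06,  1.41549186e+00]), 'qd': array([ 0.00086803, -0.00122638,  0.00338461,  0.0026364 , -0.00049127,
        0.00126934]), 'effort': array([ 2.05618671e-03, -6.37824154e+01,  3.84649229e+01,  1.05808116e-02,
       -6.35178071e-05, -5.35985592e-06]), 'eef_pos': array([184.83369227, 491.32167888, 404.32801556]), 'tool_rot': array([[ 3.52108412e-01,  9.35959135e-01, -4.03869950e-04],
       [ 9.35958868e-01, -3.52108622e-01, -7.18056365e-04],
       [-8.14277506e-04, -1.25171975e-04, -9.99999661e-01]]), 'ft_force': array([-0.43149012,  0.13942943, -0.45565176]), 'wrist_torque': array([-0.02605664,  0.01820326, -0.00971739]), 'grip_width': 85.0779741459907}
top [ 511.45635818   13.82926482 1434.83874781]
scene [-124.51148686 -710.13874994  665.19456579]
wrist [110.59804324 519.80869187 373.33748326]
```

View pics/top0.png

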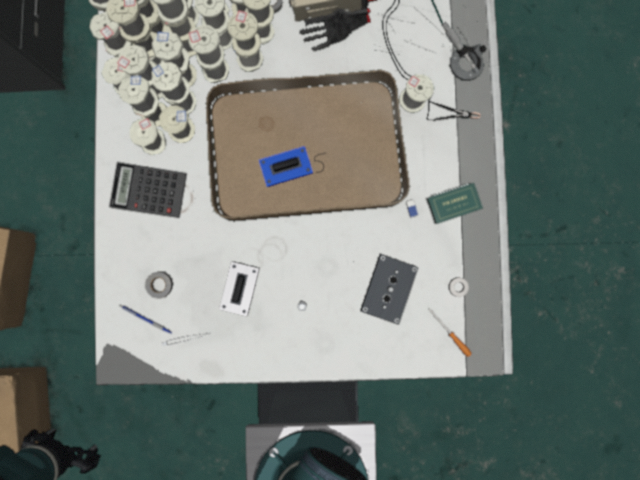

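View pics/scene0.png

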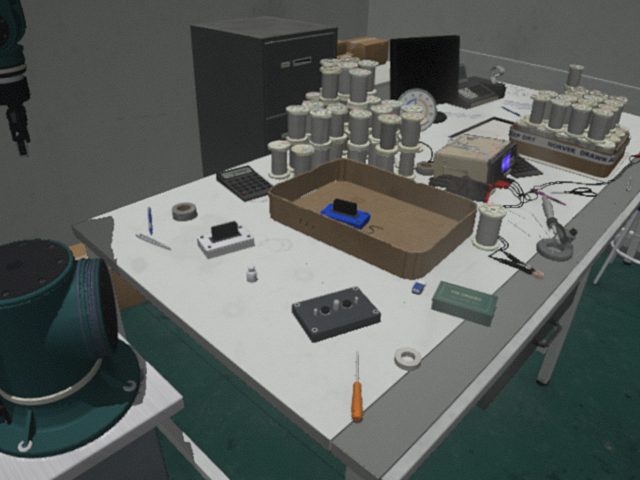

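View pics/wrist0.png

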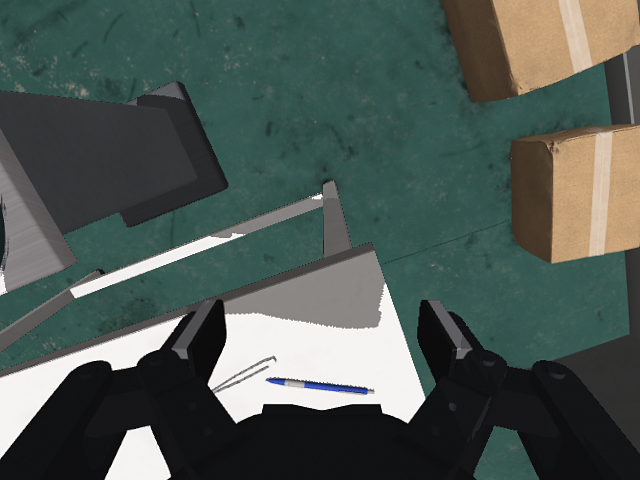

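The top view shows the aluminium cover with its black grip at about (240,289) and the fixture at (389,289). The check weight is at (302,305), the ring at (458,287) and the tape at (159,285). The blue look-alike is in the tray. Next I'll measure the cover and fixture.

```bash
python3 - <<'E'
from h import *
m=bot.camera_model('top'); im=cv2.imread('pics/top0.png')
g=cv2.cvtColor(im,cv2.COLOR_BGR2GRAY)
cv2.imwrite('pics/top0z.png',np.hstack([cv2.resize(im[250:330,200:280],None,fx=5,fy=5,interpolation=cv2.INTER_CUBIC),cv2.resize(im[250:330,350:430],None,fx=5,fy=5,interpolation=cv2.INTER_CUBIC)]))
def box(mask,z,name):
    cs,_=cv2.findContours(mask,cv2.RETR_EXTERNAL,cv2.CHAIN_APPROX_NONE)
    c=max(cs,key=cv2.contourArea); 
    P=np.array([onz(m,*p[0].astype(float),z)[:2] for p in c],np.float32)
    r=cv2.minAreaRect(P); M=cv2.moments(c);print(name,r,onz(m,M['m10']/M['m00'],M['m01']/M['m00'],z))
    b=cv2.boxPoints(r);e=b[1]-b[0];f=b[2]-b[1];l=e if np.hypot(*e)>np.hypot(*f) else f
    print('  long ang',np.degrees(np.arctan2(l[1],l[0])))
mk=np.zeros_like(g);mk[255:320,215:265]=(g[255:320,215:265]<90)*255
box(mk,59,'grip')
mk=np.zeros_like(g);mk[245:330,350:425]=(g[245:330,350:425]<140)*255
mk=cv2.morphologyEx(mk,cv2.MORPH_CLOSE,np.ones((9,9)))
box(mk,24,'base')
for n,u,v,z in [('weight',302,306,15),('ring',458,287,14),('tape',159,285,24)]: print(n,onz(m,u,v,z))
E
```

```text
grip ((489.50653076171875, 164.32086181640625), (19.569795608520508, 68.72648620605469), 74.91838836669922) [489.49542209 164.3223112   59.        ]
  long ang -15.08161
base ((480.11883544921875, -197.02149963378906), (101.72826385498047, 148.6256103515625), 69.19869995117188) [ 479.84830251 -196.83129682   24.        ]
  long ang -20.80129
weight [442.42981353  14.84150697  15.        ]
ring [ 479.12800678 -371.000899     14.        ]
tape [500.90939374 362.16413567  24.        ]
```

View pics/top0z.png

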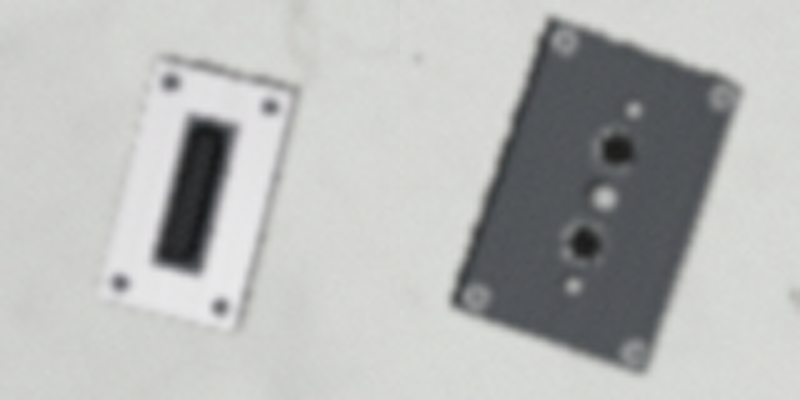

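```bash
python3 -m creep '[{"translation":[4,-4.2,-0.5],"twist":[0,0,0.012]},{"translation":[8,-8.5,-1],"twist":[0,0,0.024]},{"translation":[12,-12.8,-2],"twist":[0,0,0.036]},{"translation":[16,-17,-3],"twist":[0,0,0.048]},{"translation":[20,-21.3,-4],"twist":[0,0,0.06]},{"translation":[24,-25.6,-5],"twist":[0,0,0.072]},{"translation":[27.5,-29.5,-5.5],"twist":[0,0,0.084]},{"translation":[30.4,-32.7,-6],"twist":[0,0,0.096]},{"translation":[30.4,-32.7,-6],"twist":[0,0,0.096]},{"translation":[30.4,-32.7,-6],"twist":[0,0,0.096]},{"translation":[30.4,-32.7,-6],"twist":[0,0,0.096]}]' 1
python3 - <<'E'
from h import *
o=bot.get_obs();m=bot.camera_model('wrist');save('wrist','w1.png')
print(o['eef_pos'],o['qd'].round(3),o['tool_rot'].round(4));print(proj(m,[489.5,164.3,59]),onz(m,320,240,25),-np.array(m['R']).T@np.array(m['t']))
import json;json.dump({k:np.array(v).tolist() for k,v in m.items()},open('w1.json','w'))
E
```

```text
clock: 1.52
eef_pos: [488.2, 165.2, 344.8]
tool_rot: [[0.26, 0.966, -0.0], [0.966, -0.26, 0.0], [0.0, -0.0, -1.0]]
ft_force: [0.1, 0.9, 0.5]
grip_width: 85.4
[488.18228051 165.1563403  344.84600158] [ 0.003 -0.002  0.003 -0.003  0.    -0.001] [[ 2.596e-01  9.657e-01 -0.000e+00]
 [ 9.657e-01 -2.596e-01  1.000e-04]
 [ 1.000e-04 -1.000e-04 -1.000e+00]]
(np.float64(320.1406321458512), np.float64(235.7991169395245)) [503.70517405 160.19402979  25.        ] [411.65877917 186.37038359 313.84149019]
```

View pics/w1.png

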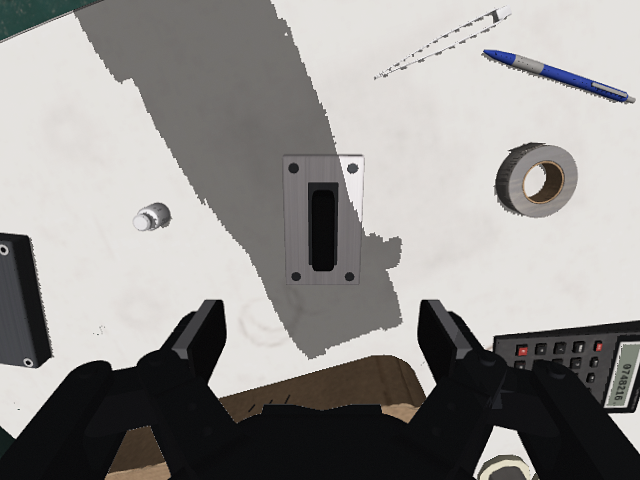

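The wrist view shows the plate at columns 285–364 and rows 155–284, with the grip top around (322,230). I'll refine these with contours.

```bash
python3 - <<'E'
from h import *
import json
m=json.load(open('w1.json')); im=cv2.imread('pics/w1.png')
z=cv2.resize(im[140:300,270:380],None,fx=5,fy=3.75,interpolation=cv2.INTER_CUBIC);cv2.imwrite('pics/w1z.png',z)
g=cv2.cvtColor(im,cv2.COLOR_BGR2GRAY)
print(g[230,300:350]);print(g[180:285:1,322])
mk=np.zeros_like(g);mk[150:290,300:345]=(g[150:290,300:345]<12)*255
mk=cv2.morphologyEx(mk,cv2.MORPH_OPEN,np.ones((5,5)))
cs,_=cv2.findContours(mk,cv2.RETR_EXTERNAL,cv2.CHAIN_APPROX_NONE);c=max(cs,key=cv2.contourArea)
P=np.array([onz(m,*p[0].astype(float),59)[:2] for p in c],np.float32);r=cv2.minAreaRect(P);print(r,cv2.boundingRect(c))
for p in [(285,155),(364,155),(362,284),(286,284)]: print(onz(m,*p,25))
for p in [(294,168),(353,168),(349.5,276),(296.5,276)]: print(onz(m,*p,25))
E
```

```text
[117 118 115 115 114 111 109 115  63  31  34  37   6   9  11   9  12  10
   9  10   9  12   9   8   9  12   8  10  10  10  11   8   9   7  25  34
  30  43 122 117 116 113 114 112 113 113 110 110 109 111]
[114 118  66  32  31  33  32  32  34  29  11   7   7   6   9   8   8   8
  10   9  12  11   9  10  11  10  11   8  11  11  11  10  11  10  10   9
  10  10  11   9   9  10  11  10  10  11  11  11  10  10   9  11  11  10
  11  12  12  10  10   9  10   9  11  10  10   9   9  10  11  12  10  10
  10   9  11  10  10  11  10  11  11  10  12  11  11  10  10  11  11   6
   2  78 112 114 113 113 112 111 112 113 113 113 113 113 100]
((459.82232666015625, 174.17330932617188), (16.198301315307617, 9.33126449584961), 74.9936294555664) (312, 191, 22, 13)
[423.49841649 151.37500114  25.        ]
[440.66925417 215.46340568  25.        ]
[556.40172986 187.18677864  25.        ]
[537.75580056 117.65633224  25.        ]
[435.84558085 155.63539809  25.        ]
[448.8090318  204.00277458  25.        ]
[545.25995233 177.67552945  25.        ]
[532.3726822  129.60884664  25.        ]
```

View pics/w1z.png

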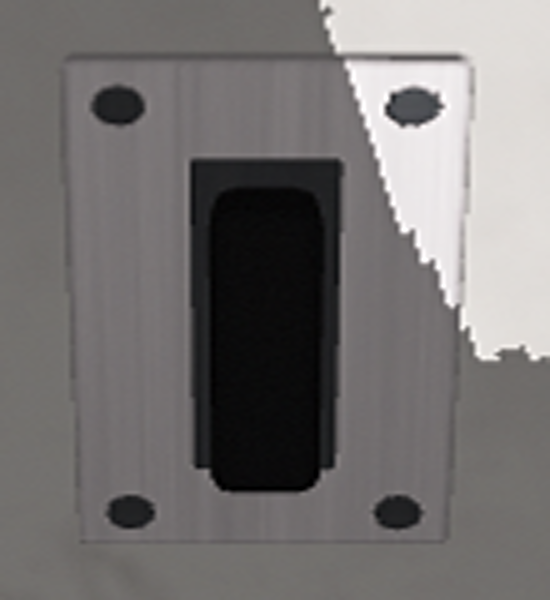

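```bash
python3 -m creep '[{"translation":[0,0.15,-4],"twist":[0,0,0]},{"translation":[0,0.15,-8],"twist":[0,0,0]},{"translation":[0,0.15,-11],"twist":[0,0,0]},{"translation":[0,0.15,-13],"twist":[0,0,0]},{"translation":[0,0.15,-14],"twist":[0,0,0]},{"translation":[0,0.15,-14.2],"twist":[0,0,0]},{"translation":[0,0.15,-14.2],"twist":[0,0,0]}]' 1
python3 -m creep '[{"translation":[0,0,0],"twist":[0,0,0]},{"translation":[0,0,0],"twist":[0,0,0]},{"translation":[0,0,0],"twist":[0,0,0]},{"translation":[0,0,0],"twist":[0,0,0]},{"translation":[0,0,0],"twist":[0,0,0]},{"translation":[0,0,0],"twist":[0,0,0]}]' 0
python3 - <<'E'
from h import *
save('scene','s2.png')
E
```

```text
clock: 2.45
eef_pos: [489.0, 166.1, 203.3]
tool_rot: [[0.26, 0.965, 0.001], [0.965, -0.26, 0.0], [0.0, 0.001, -1.0]]
ft_force: [-0.2, 0.1, 0.4]
grip_width: 85.8
clock: 3.2
eef_pos: [488.9, 165.9, 202.9]
tool_rot: [[0.261, 0.965, 0.0], [0.965, -0.261, 0.0], [0.0, 0.0, -1.0]]
ft_force: [-0.9, 0.8, 5.7]
grip_width: 17.1
```

View pics/s2.png

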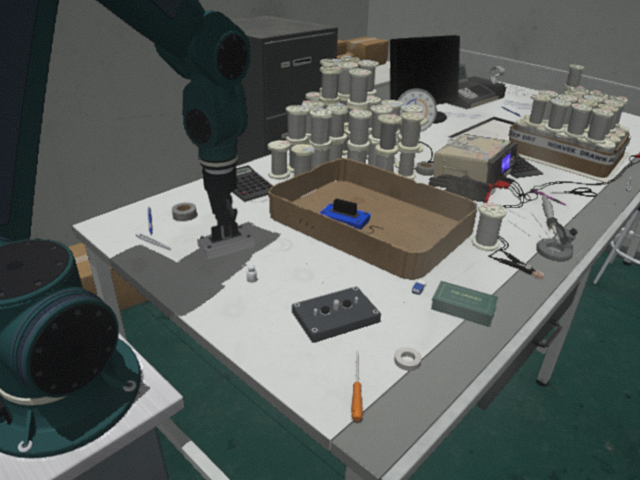

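```bash
python3 -m creep '[{"translation":[0,0,1],"twist":[0,0,0]},{"translation":[0,0,3],"twist":[0,0,0]},{"translation":[0,0,6],"twist":[0,0,0]},{"translation":[0,0,10],"twist":[0,0,0]},{"translation":[0,-2,13],"twist":[0,0,-0.01]},{"translation":[0,-5,14],"twist":[0,0,-0.03]},{"translation":[0,-8.5,14],"twist":[0,0,-0.06]},{"translation":[0,-12,14],"twist":[0,0,-0.09]},{"translation":[0,-14.5,14],"twist":[0,0,-0.099]},{"translation":[0,-15.5,14],"twist":[0,0,-0.099]},{"translation":[0,-15.5,14],"twist":[0,0,-0.099]},{"translation":[0,-15.5,14],"twist":[0,0,-0.099]}]' 0
python3 - <<'E'
from h import *
import json
o=bot.get_obs();m=bot.camera_model('wrist');save('wrist','w3.png')
print(o['eef_pos'],o['qd'].round(3),o['tool_rot'].round(4),o['ft_force'],o['wrist_torque'])
json.dump({k:np.array(v).tolist() for k,v in m.items()},open('w3.json','w'))
save('scene','s3.png')
E
```

```text
clock: 4.75
eef_pos: [488.8, 11.5, 342.7]
tool_rot: [[0.354, 0.935, -0.0], [0.935, -0.354, 0.0], [0.0, -0.0, -1.0]]
ft_force: [0.8, 0.2, -4.2]
grip_width: 17.1
[488.78406507  11.54689004 342.72286831] [ 0.006 -0.    -0.001 -0.002 -0.    -0.001] [[ 3.542e-01  9.352e-01 -1.000e-04]
 [ 9.352e-01 -3.542e-01  2.000e-04]
 [ 1.000e-04 -2.000e-04 -1.000e+00]] [ 0.79548395  0.21119163 -4.19404747] [-0.0066911   0.06104185  0.01212969]
```

View pics/w3.png

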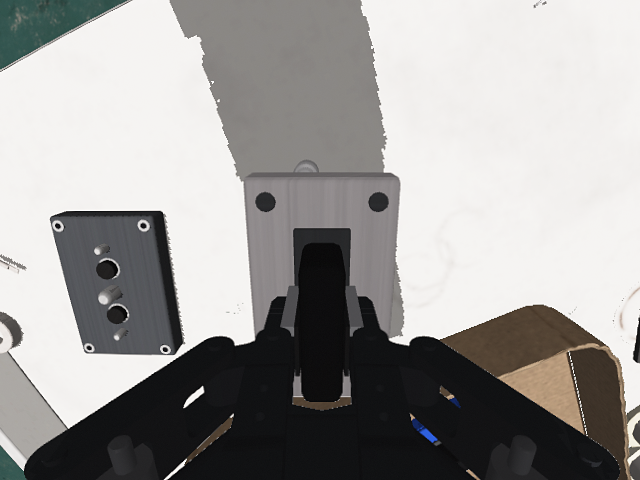

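View pics/s3.png

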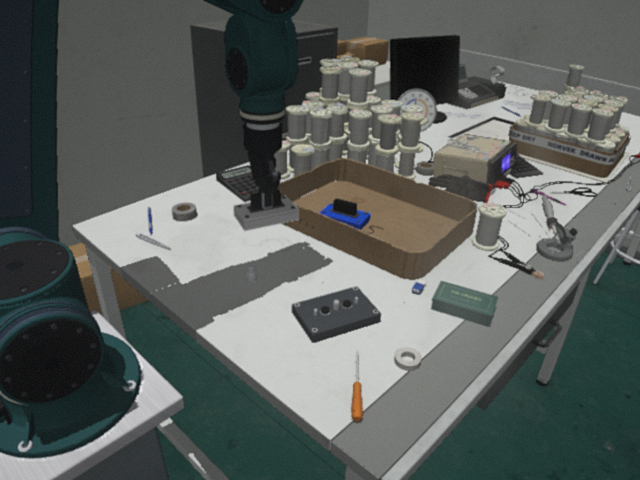

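The cover is lifted and held. Its near holes are at (266,202) and (378,202), and the fixture is at left with its middle dowel near (104,296). I'll measure both from this view.

```bash
python3 - <<'E'
from h import *
import json
im=cv2.imread('pics/w3.png')
a=cv2.resize(im[195:375,40:200],None,fx=3.3,fy=3.3,interpolation=cv2.INTER_CUBIC);cv2.imwrite('pics/w3a.png',a)
b=cv2.resize(im[165:245,235:410],None,fx=4,fy=4,interpolation=cv2.INTER_CUBIC);cv2.imwrite('pics/w3b.png',b)
E
```

```text
(no output)
```

View pics/w3a.png

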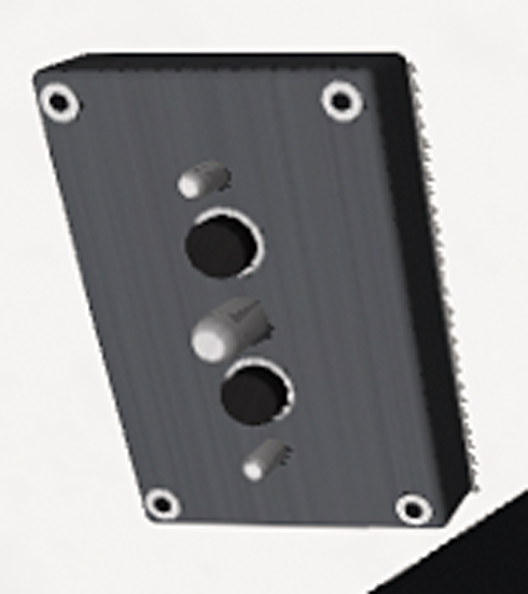

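View pics/w3b.png

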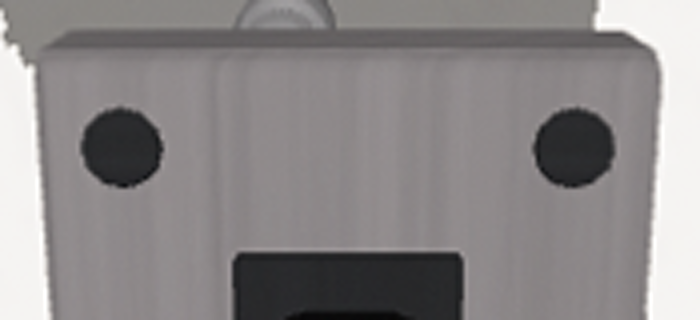

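```bash
python3 - <<'E'
from h import *
import json
m=json.load(open('w3.json'));A=lambda a,b:np.degrees(np.arctan2(*(b-a)[1::-1]))
mt=bot.camera_model('top')
print('tip wrist',onz(m,103,299.8,42),'tip top',onz(mt,390.8,289.2,42))
t1=onz(m,97,251.4,36);t2=onz(m,116.7,337.4,36);print('thin',t1,t2,(t1+t2)/2,np.linalg.norm(t2-t1),A(t1,t2))
t1=onz(mt,396.8,272,36);t2=onz(mt,384.8,307.2,36);print('thin top',t1,t2,(t1+t2)/2,np.linalg.norm(t2-t1),A(t2,t1))
s=[onz(m,*p,24) for p in [(57.6,225.9),(143.3,225.6),(89.1,347.7),(165.5,349.5)]];print('screws',s,np.mean(s,0),A(s[0],s[2]),A(s[1],s[3]),A(s[0],s[1]))
m1=json.load(open('w1.json'))
h=[onz(m1,*p,25) for p in [(294,168),(353,168),(349.5,276),(296.5,276)]];print('holes0',np.linalg.norm(h[0]-h[1]),np.linalg.norm(h[0]-h[3]))
for z in (163,165,167):
  a=onz(m,265.5,201.75,z);b=onz(m,378.5,201.75,z);mid=(a+b)/2;an=A(b,a)+90
  u=np.array([np.cos(np.radians(an)),np.sin(np.radians(an)),0]);print(z,'hole dist',np.linalg.norm(a-b),mid,'ang',an,'cen',mid+50*u,mid-50*u)
E
```

```text
tip wrist [ 481.26515164 -200.47641216   42.        ] tip top [ 478.75035087 -199.44017384   42.        ]
thin [ 438.92546652 -184.22767165   36.        ] [ 523.16790877 -215.84080603   36.        ] [ 481.04668764 -200.03423884   36.        ] 89.97877161310957 -20.569292496081022
thin top [ 519.74918533 -216.16168798   36.        ] [ 435.65955147 -184.59757062   36.        ] [ 477.7043684 -200.3796293   36.       ] 89.81848377630808 -20.574265364960848
screws [array([ 404.91947312, -216.30763549,   24.        ]), array([ 433.99210193, -139.24745958,   24.        ]), array([ 528.81021312, -262.75204097,   24.        ]), array([ 558.00690407, -185.66359628,   24.        ])] [ 481.43217306 -200.99268308   24.        ] -20.550116442435844 -20.519819655942737 69.32992483672768
holes0 50.07448621164534 99.97431007760763
163 hole dist 50.90083830572499 [443.77138459  29.42483514 163.        ] ang -20.707524647820634 cen [490.54126464  11.74495052 163.        ] [397.00150454  47.10471976 163.        ]
165 hole dist 50.21628217028147 [443.37939065  29.57012883 165.        ] ang -20.70752464782069 cen [490.1492707   11.89024421 165.        ] [396.60951061  47.25001346 165.        ]
167 hole dist 49.53172603483792 [442.98739672  29.71542253 167.        ] ang -20.70752464782069 cen [489.75727677  12.03553791 167.        ] [396.21751667  47.39530715 167.        ]
```

```bash
python3 -m creep '[{"translation":[0,-2,0],"twist":[0,0,0.002]},{"translation":[-0.1,-6,0],"twist":[0,0,0.002]},{"translation":[-0.2,-10,0],"twist":[0,0,0.002]},{"translation":[-0.3,-14,-1],"twist":[0,0,0.002]},{"translation":[-0.35,-17.5,-3],"twist":[0,0,0.002]},{"translation":[-0.4,-19.8,-5],"twist":[0,0,0.002]},{"translation":[-0.4,-19.8,-7],"twist":[0,0,0.002]},{"translation":[-0.4,-19.8,-8.3],"twist":[0,0,0.002]},{"translation":[-0.4,-19.8,-8.3],"twist":[0,0,0.002]},{"translation":[-0.4,-19.8,-8.3],"twist":[0,0,0.002]}]' 0
python3 - <<'E'
from h import *
import json
o=bot.get_obs();m=bot.camera_model('wrist');save('wrist','w4.png')
print(o['eef_pos'],o['ft_force'],o['wrist_torque'])
json.dump({k:np.array(v).tolist() for k,v in m.items()},open('w4.json','w'))
im=save('scene','s4.png')
cv2.imwrite('pics/s4z.png',cv2.resize(im[160:360,250:450,::-1],None,fx=3,fy=3,interpolation=cv2.INTER_CUBIC))
E
```

```text
clock: 6.1
eef_pos: [485.2, -186.8, 260.3]
tool_rot: [[0.352, 0.936, 0.001], [0.936, -0.352, -0.0], [-0.0, 0.001, -1.0]]
ft_force: [-0.2, -1.1, -4.3]
grip_width: 17.3
[ 485.17348475 -186.81018827  260.32278805] [-0.22984238 -1.109767   -4.30084235] [-0.06230581  0.06453627 -0.00814489]
```

View pics/w4.png

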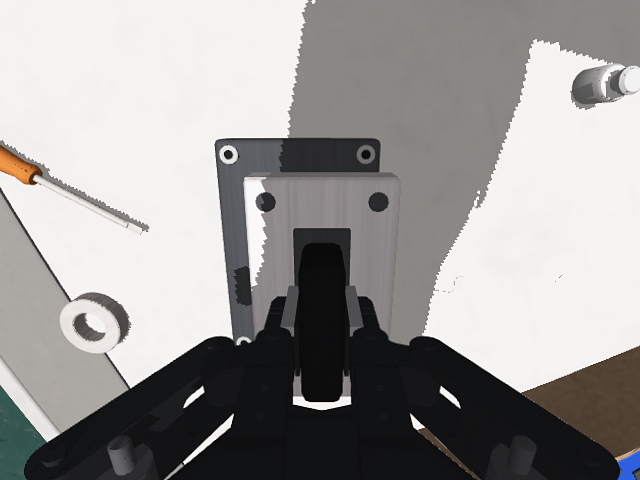

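View pics/s4z.png

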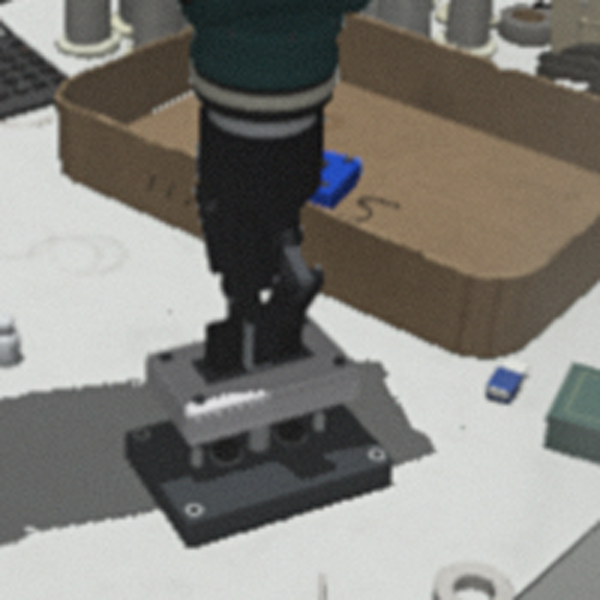

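The cover hovers just above the dowels. The near fixture screws are at (228,154) and (366,154), and the cover holes at (266,202) and (378,202). I'll check the offset between them from this closer view.

```bash
python3 - <<'E'
from h import *
import json
m=json.load(open('w4.json'))
s=[onz(m,228,154.5,24),onz(m,366,154.5,24)];h=[onz(m,265.5,201.8,82.4),onz(m,378.5,201.8,82.4)]
an=np.radians(-20.55);u=np.array([np.cos(an),np.sin(an)]);v=np.array([-u[1],u[0]])
S=np.mean(s,0)[:2]+u*66.2;H=np.mean(h,0)[:2]+u*50
A=lambda a,b:np.degrees(np.arctan2(*(b-a)[1::-1]))
print(S,H,'offset along,across',(H-S)@u,(H-S)@v,A(*s),A(*h),np.linalg.norm(s[0]-s[1]),np.linalg.norm(h[0]-h[1]))
E
```

```text
[ 481.22366102 -200.47189582] [ 486.78136413 -186.59544164] offset along,across 0.33306800337419146 14.944333719237205 69.29398892912639 69.40929520757592 82.52881993978016 50.284481427418875
```

```bash
python3 -m creep '[{"translation":[0,0,-0.7],"twist":[0,0,0]},{"translation":[0,0,-1.1],"twist":[0,0,0]},{"translation":[0,0,-1.3],"twist":[0,0,0]},{"translation":[0,0,-1.45],"twist":[0,0,0]},{"translation":[0,0,-1.55],"twist":[0,0,0]},{"translation":[0,0,-1.55],"twist":[0,0,0]}]' 0
```

```text
clock: 6.95
eef_pos: [484.9, -187.1, 244.8]
tool_rot: [[0.353, 0.936, 0.001], [0.936, -0.353, -0.0], [-0.0, 0.001, -1.0]]
ft_force: [-3.2, 2.8, 5.3]
grip_width: 17.0
```

```bash
python3 -m creep '[{"translation":[0,0,0],"twist":[0,0,0]},{"translation":[-0.06,-0.17,0],"twist":[0,0,0]},{"translation":[-0.13,-0.35,0],"twist":[0,0,0]},{"translation":[-0.2,-0.52,0],"twist":[0,0,0]},{"translation":[-0.27,-0.7,0],"twist":[0,0,0]},{"translation":[-0.34,-0.87,0],"twist":[0,0,0]},{"translation":[-0.4,-1.05,0],"twist":[0,0,0]},{"translation":[-0.4,-1.05,0],"twist":[0,0,0]}]' 0
```

```text
clock: 7.95
eef_pos: [480.6, -197.8, 243.9]
tool_rot: [[0.353, 0.935, -0.001], [0.935, -0.353, -0.0], [-0.001, -0.001, -1.0]]
ft_force: [-1.0, -0.3, -5.5]
grip_width: 16.9
```

```bash
python3 -m creep '[{"translation":[-0.04,-0.14,0],"twist":[0,0,0]},{"translation":[-0.09,-0.28,0],"twist":[0,0,0]},{"translation":[-0.09,-0.28,0],"twist":[0,0,0]},{"translation":[-0.09,-0.28,-0.2],"twist":[0,0,0]},{"translation":[-0.09,-0.28,-0.4],"twist":[0,0,0]},{"translation":[-0.09,-0.28,-0.4],"twist":[0,0,0]}]' 0
```

```text
clock: 8.7
eef_pos: [479.9, -200.3, 240.0]
tool_rot: [[0.353, 0.936, -0.0], [0.936, -0.353, 0.0], [0.0, -0.0, -1.0]]
ft_force: [0.1, -0.4, -4.1]
grip_width: 17.2
```

```bash
python3 -m creep '[{"translation":[0,0,-0.1],"twist":[0,0,0]},{"translation":[0,0,-0.2],"twist":[0,0,0]},{"translation":[0,0,-0.3],"twist":[0,0,0]},{"translation":[0,0,-0.4],"twist":[0,0,0]},{"translation":[0,0,-0.5],"twist":[0,0,0]},{"translation":[0,0,-0.5],"twist":[0,0,0]}]' 0
```

```text
clock: 9.45
eef_pos: [479.9, -200.4, 235.1]
tool_rot: [[0.353, 0.936, -0.0], [0.936, -0.353, 0.0], [0.0, -0.0, -1.0]]
ft_force: [-0.5, 0.0, -5.8]
grip_width: 17.4
```

```bash
python3 -m creep '[{"translation":[0,0,-0.15],"twist":[0,0,0]},{"translation":[0,0,-0.3],"twist":[0,0,0]},{"translation":[0,0,-0.45],"twist":[0,0,0]},{"translation":[0,0,-0.6],"twist":[0,0,0]},{"translation":[0,0,-0.7],"twist":[0,0,0]},{"translation":[0,0,-0.75],"twist":[0,0,0]},{"translation":[0,0,-0.75],"twist":[0,0,0]}]' 0
```

```text
clock: 10.32
eef_pos: [480.0, -200.5, 228.0]
tool_rot: [[0.353, 0.936, 0.001], [0.936, -0.353, -0.0], [-0.0, 0.001, -1.0]]
ft_force: [-1.9, 1.1, 8.4]
grip_width: 17.2
```

```bash
python3 -m creep '[{"translation":[0,0,-0.05],"twist":[0,0,0]},{"translation":[0,0,-0.1],"twist":[0,0,0]},{"translation":[0,0,-0.1],"twist":[0,0,0]},{"translation":[0,0,-0.1],"twist":[0,0,0]}]' 0
```

```text
clock: 10.82
eef_pos: [480.0, -200.4, 227.0]
tool_rot: [[0.353, 0.936, 0.001], [0.936, -0.353, -0.0], [-0.0, 0.001, -1.0]]
ft_force: [-2.4, 1.9, 8.3]
grip_width: 17.0
```

```bash
python3 -m creep '[{"translation":[0,0,-0.05],"twist":[0,0,0]},{"translation":[0,0,-0.1],"twist":[0,0,0]},{"translation":[0,0,-0.1],"twist":[0,0,0]},{"translation":[0,0,-0.1],"twist":[0,0,0]}]' 0
python3 - <<'E'
from h import *
o=bot.get_obs();save('wrist','w5.png');print(o['ft_force'],o['wrist_torque'])
im=save('scene','s5.png')
cv2.imwrite('pics/s5z.png',cv2.resize(im[220:350,280:400,::-1],None,fx=4.5,fy=4.5,interpolation=cv2.INTER_CUBIC))
E
```

```text
clock: 11.32
eef_pos: [479.9, -200.4, 226.9]
tool_rot: [[0.353, 0.936, 0.001], [0.936, -0.353, -0.001], [-0.0, 0.001, -1.0]]
ft_force: [-8.5, 4.2, 25.4]
grip_width: 17.4
[-8.45527291  4.19677651 25.37299517] [ 0.89248911  1.49589975 -0.04379527]
```

View pics/s5z.png

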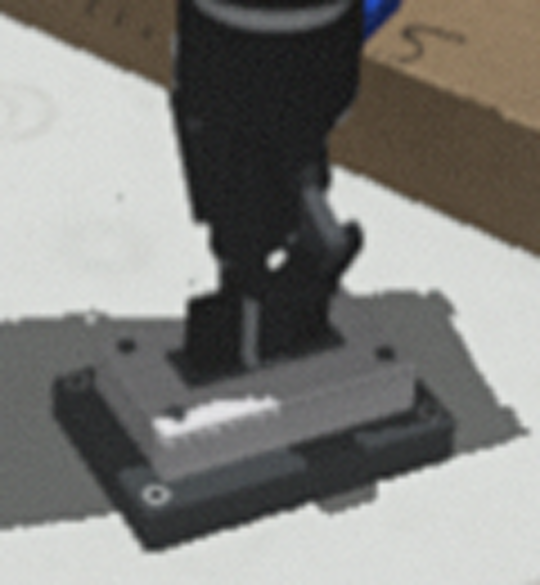

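View pics/w5.png

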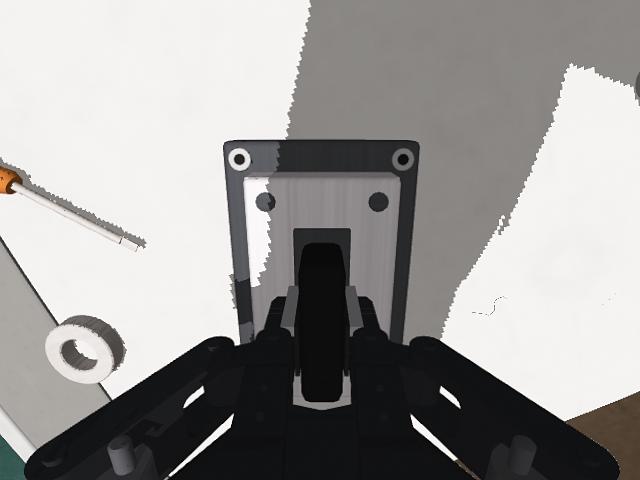

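The arm stopped at TCP z = 226.9 mm, the height expected when flush, and the force rose sharply, so this is a hard stop. The cover hasn't slipped in the jaws. I'll hold briefly to check it's steady, then hand in.

```bash
python3 -m creep '[{"translation":[0,0,0],"twist":[0,0,0]},{"translation":[0,0,0],"twist":[0,0,0]},{"translation":[0,0,0],"twist":[0,0,0]},{"translation":[0,0,0],"twist":[0,0,0]}]' 0
python3 -c "
from station import bot
print(bot.get_obs()['qd'].round(4)); print(bot.job_done())"
```

```text
clock: 11.92
eef_pos: [479.9, -200.4, 226.9]
tool_rot: [[0.353, 0.936, 0.001], [0.936, -0.353, -0.001], [-0.0, 0.001, -1.0]]
ft_force: [-6.7, 4.1, 25.0]
grip_width: 17.3
[ 0.     -0.0001 -0.0006 -0.0001  0.0011  0.0009]
the job is handed in; nothing more can be done
None
```

I handed the job in at about 11.9 s, with the gripper still holding the cover and pressing it down on the fixture block. The system gave no verdict.

- **What I did:** I picked up the cover by its grip and set it on the middle dowel about 15 mm off centre, with a contact force of about 10 N. I then slid it across until the downward force vanished as it went over the pin, and pressed it through the pad to a hard stop.
- **Flush on the block:** The arm stopped at 226.9 mm. That is exactly 24 mm above the height where I gripped the cover on the bench, which matches the block's top face. The press force is about 29 N (25 N on the wrist reading plus the cover's weight).
- **Holding and square:** The arm is still and the grip width is 17.3 mm. The cover shows no slip in the last wrist picture. Its turn relative to the fixture was about 0.1–0.2 degrees, measured before it was set down.
- **Disagreements:** The top camera put the pin about 2–3 mm in x from the wrist camera's estimate. I used the wrist values, and the clean drop over the pin bore them out. A sideways force of about 8 N and a moment of roughly 1.7 N m remain at the wrist from the pressing.
- **Not measured directly:** The pad's travel and the bore's position on the pin are hidden, so I judged them from height and force.
- **Bystanders:** I never came near the check weight, ring gauge or tape, but I took no final measurement of where they are.

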